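# Hook a stuck solder carrier out of its cooling lane and set it in the jig

## Robot

A 7-joint arm with a two-finger parallel gripper is mounted at the origin on the work surface. World frame = base frame: x ahead of the robot, y to its left, z up, the work surface at z = 0. Lengths are in m, angles in rad, forces in N, time in s.
With the tool pointing down it reaches from about 0.425 to 0.875 m from the base axis. Payload 4.7 kg.
Tool frame: the origin (TCP) lies between the finger pads; the fingertips stand 17 mm ahead of it and the grasp point (between the pads) lies 2 mm behind it; z points along the fingers, y is the line along which they close (so a half turn about z gives the same grasp; the last joint's range is limited). The gripper opens to 87 mm and grips with 3 to 60 N. Pads are 19 mm wide; open, the fingers measure 117 mm over their backs; the gripper's body (75 mm by 190 mm) begins 51 mm behind the grasp point.
Start: joints at [1.246, 0.321, -0.07, 1.45, 0.023, 1.371, -0.057], TCP at [0.216, -0.613, 0.24] pointing down, gripper open.
Joint ranges: [-2.86, 2.86], [-0.3, 2.09], [-1.38, 1.24], [0.06, 2.45], [-1.56, 4.7], [0.09, 2.05], [-2.69, 2.69]. Speed limits (rad/s): [2.57, 2.57, 3.14, 3.14, 3.14, 3.14, 3.14].

## Interface

Orientations are given as a rotation vector (axis times angle).
In Python, from bench import ctrl gives the robot as it stands. The module is installed in compiled form; this text tells all that it offers.
- The arm moves only by the tool drive_tool, never from a script. Its argument "deltas" is a list of rows, each a list of 5 numbers: the opening, from 0 (shut) to 1 (fully open), then the shift along the tool's x, y, z in m, then the turn about the tool's z in rad. A call has 1 to 10 rows; each row shifts and turns the commanded pose from where the row before left it, along the tool's axes as they then stand; what a row does not reach is not made up. A row lasts 1/12 s, in which the tool goes at most 41.7 mm and 7.16 degrees, less where a joint would pass 70% of its speed; a pose out of reach is approached as far as the arm can. A call with a gripper value outside its range is refused whole. The fingers move at their own pace and stop on an object; "squeeze" is the grip in N (left out, the last holds). Time passes only in rows, so rows that do not move let the fingers close. It gives the time, the measured TCP pose, the force, the opening and the grip force at its end, in the units of the state.
- ctrl.state(): the state, without advancing time (a new reading comes with each control period).
- ctrl.snapshot(name): name is "side" or "top"; returns a dict with "image" (480x640x3 uint8, blue, green, red), "depth" (480x640 float32, m along the optical axis (not along the pixel's ray), 0 where there is no reading), "fov_y" (degrees; the focal length in pixels is half the picture's height over the tangent of half this angle, whatever the lens; pixels are square), "cx", "cy" (the principal point, pixels), "rvec" (rotation vector, rad) and "tvec" (3), from world to camera coordinates, as OpenCV has them. Camera axes: x right, y down, z forward; pixel columns grow to the right and rows downward; lengths in m; the calibration is good to about 2 mm. A picture is of the moment at which its call begins.
- ctrl.sign_off(): hands the job in; it is judged then, once.
The state is a dict: "time": time; "q": joint angles; "joint_velocities": joint speeds; "tau": joint torques, N m; "position": TCP position; "eef_rot": TCP orientation; "ft_force": force on the tool from outside, world axes, zero at the start; "torque": the same for the moment, N m; "width": opening from 0.0 (shut) to 1.0 (fully open); "grasp_force": force on a finger pad.
Only numpy, scipy, OpenCV 4.12 (cv2) and the standard library are available. Lean on these libraries where they do the work, as an engineer would, in place of code of your own. Each camera call takes 0.05 s, during which the arm holds its last target. There are 200 camera calls.

## Task

The loaded solder carrier, the one with the board and transformer, sits too deep in its lane of the cooling station: reach in with the draw hook, pull the carrier by its draw pin until a good third of it stands out of the mouth, and lay the hook back on its rubber pad. Take the carrier by the end that stands out and lay it flat on the bench, let go, then take it again by the middle and set it down level in the touch-up jig, pin end at the open front, other end close up to the end stop. Never drop or tip the carrier, and leave the empty carrier, the flux bottle and the solder spool where they are.

Things in the scene. Friction and masses are not known exactly. Their poses are not given: they have to be found in the camera images.
- rack: Cooling station, fixed, 235 mm deep, 160 wide: two lanes side by side, open to the front (towards the robot), under a wire guard that fingers cannot pass, fan housing 96 mm high behind. Origin: middle of the mouth, bench level; x into the lanes, y left. Lanes 74 mm wide, 187 deep, centre lines at y = +39 and -39 mm, walls 4 mm, floor 30 mm above the bench; lintel at 72 to 84 mm.
- carrier_mid (a point): Loaded carrier: dark grey plate 140 (x) x 64 (y) x 14 mm with green board; transformer up to 34 mm above its underside in the middle. 0.3 to 0.5 kg, centre of mass near this point: middle of plate, half-way up its 14 mm. Starts in one of the lanes, -x end to the front, 20 to 35 mm inside the mouth. Slides with a few newtons; tips off the lane's edge once about 65 mm stand out.
- carrier_pin (a point): Draw pin of the loaded carrier: upright steel pin, 10 mm in diameter, on the carrier's front (-x) end, 60 mm from the carrier's middle, 10 mm behind its front edge. It stands from 14 to 30 mm above the carrier's underside, with a head 15 mm in diameter on top, to 33 mm. This point: on its axis, 22 mm above the underside.
- spare_mid (a point): Empty carrier in the other lane: same plate and draw pin (pin also on its -x end), no board and no transformer. This point: middle of the plate, half-way up. Must stay where it is.
- hook_grip (a point): Draw hook, 0.08 kg, flat on its pad: black handle 18 mm wide, 16 high, from 75 mm behind this point to 17 mm before it; then a 6 mm round steel shank along +x to 110 mm before this point, where it bends to +y into a hook finger that ends 19 mm from the shank's centre line. This point: middle of the handle's width and height, near the centre of mass; shank and finger lie at its height.
- hook_crook (a point): Inside of the hook's bend, 105 mm before hook_grip and 8 mm to the +y side, in the angle of shank and hook finger.
- pad: Grey rubber tool pad, fixed, 230 (x) x 80 (y) x 6 mm. Origin: centre of its underside, at bench level. The hook's place. Pad and jig may change sides of the bench.
- jig: Touch-up jig, fixed: aluminium plate 10 mm thick, on which the carrier lies, fences 70 mm apart (tops at 22 mm) and a steel end stop at the rear. Origin: middle of the nest, bench level; x from the open front to the end stop, whose face is at +73 mm. Plate and fences are cut away from x = -30 to +30 mm for fingers beside a carrier held by its middle; at the ends there is no room for fingers.
- flux_mid (a point): White plastic flux bottle with a red cap, 48 mm diameter, 115 mm tall; bystander. This point: half-way up.
- spool_mid (a point): Bright metal solder spool, 60 mm diameter, 50 mm tall, standing on its end; bystander. This point: half-way up.
There are look-alikes about, which are no part of the job. Of the things that look like the part that bears hook_grip, the largest one is meant.

How it is judged:
By the outcome, as a careful person would: the job done as asked, in the order asked, and still so for the second after the job is handed in, with the robot touching nothing.
It also fails if it takes over 72 s, if anything falls off the work surface, if the arm or the gripper's body presses on something with over 40 N, if the wrist force passes 120 N, or if a joint passes its speed limit or range.

## Working session

There is one attempt and no reset: what is moved stays moved. The work goes in short steps, Python scripts to look and compute and a tool call to move; the robot and the scene stay as the last step left them, time stands still between calls to the robot, and variables do not carry over. Pictures are saved under pics/ and viewed, at most 10 in all, crops included, and the job is handed in when it is done.

Besides the shell and the picture viewer there is one more tool, called after ">>>" by a JSON object that holds its "fn" and its "kwargs". drive_tool: Moves the arm, as the interface text tells. Its arguments: {"type":"object","properties":{"deltas":{"type":"array"},"squeeze":{"type":"number"}},"required":["deltas"]}

```bash
mkdir -p pics
cat > h.py <<'E'
import numpy as np, cv2
from bench import ctrl
def snap(n):
    s=ctrl.snapshot(n); np.savez('/tmp/%s.npz'%n,**s); return s
def load(n):
    return dict(np.load('/tmp/%s.npz'%n))
def K(s):
    f=240/np.tan(np.radians(float(s['fov_y']))/2); return f,float(s['cx']),float(s['cy'])
def w(s,u,v,z=None,r=1):
    """world point of pixel by depth; or at height z by ray"""
    f,cx,cy=K(s);R=cv2.Rodrigues(np.array(s['rvec'],float))[0];t=np.array(s['tvec'],float).ravel()
    d=np.array([(u-cx)/f,(v-cy)/f,1.]);o=-R.T@t;dw=R.T@d
    if z is None:
        p=s['depth'][int(v)-r:int(v)+r+1,int(u)-r:int(u)+r+1];p=p[p>0];k=np.median(p) if p.size else np.nan
    else:k=(z-o[2])/dw[2]
    return o+k*dw
def cloud(s):
    f,cx,cy=K(s);R=cv2.Rodrigues(np.array(s['rvec'],float))[0];t=np.array(s['tvec'],float).ravel()
    v,u=np.mgrid[:480,:640];d=s['depth'];c=np.stack([(u-cx)/f*d,(v-cy)/f*d,d],-1)
    P=(c-t)@R; P[d<=0]=np.nan; return P
def px(s,p):
    f,cx,cy=K(s);R=cv2.Rodrigues(np.array(s['rvec'],float))[0];c=R@np.array(p)+np.array(s['tvec'],float).ravel()
    return cx+f*c[0]/c[2],cy+f*c[1]/c[2]
def crop(s,u0,v0,u1,v1,k,name):
    cv2.imwrite('pics/'+name,cv2.resize(s['image'][v0:v1,u0:u1],None,fx=k,fy=k,interpolation=cv2.INTER_CUBIC))
E
python3 - <<'E'
from h import *
for n in('side','top'):
    s=snap(n);cv2.imwrite(f'pics/{n}0.png',s['image']);R=cv2.Rodrigues(s['rvec'])[0];print(n,s['fov_y'],s['cx'],s['cy'],-R.T@s['tvec'])
print(ctrl.state())
E
```

```text
side 48.456463659975746 322.383414484996 251.58748330122373 [0.12687178 0.84167077 1.04113483]
top 56.002325694967396 316.05345907537173 232.13674998809478 [0.4326607  0.08260111 0.97157097]
{'time': 0.1, 'q': array([ 1.24608319,  0.32177074, -0.07005329,  1.45154916,  0.02261565,
        1.37081167, -0.05690241]), 'joint_velocities': array([ 0.00106934, -0.00313471,  0.00011841, -0.00211684,  0.00043844,
       -0.00142232, -0.00029592]), 'tau': array([-9.38306366e-04, -4.92573881e+01, -4.06355727e-01, -3.13402390e+01,
       -6.41376944e-02,  3.94819316e-02,  5.38164227e-05]), 'position': array([ 0.21581533, -0.61262901,  0.23855835]), 'eef_rot': array([-3.09494163e+00, -5.29375130e-01,  6.46661911e-04]), 'ft_force': array([-0.19325181, -0.16567999, -0.15926398]), 'torque': array([-0.01382263,  0.00628279,  0.00264146]), 'grasp_force': 0.0, 'width': 1.0018532955066912}
```

View pics/top0.png

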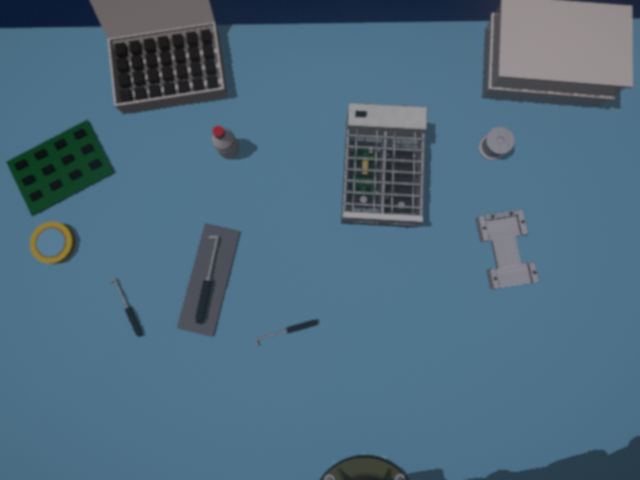

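View pics/side0.png

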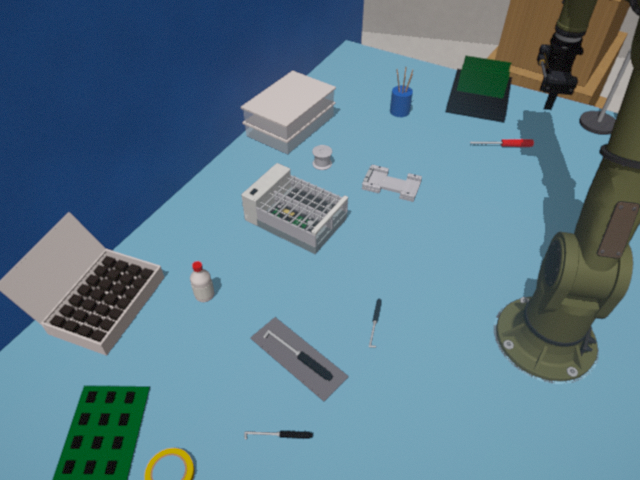

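Top picture: candidates for the hook are the one on the grey pad at (208,280), and the smaller ones at (127,308) and (288,330). I choose the pad one, which is the largest. The loaded carrier (green board) is in the left lane at about (365,170), pin near (363,200). The jig is at (508,250), its end stop probably at the top. One close crop combines the three.

Run:
```python
from h import *
s=load('top');I=s['image'];g=lambda u,v,a,b,k:cv2.resize(I[v:v+b,u:u+a],None,fx=k,fy=k,interpolation=cv2.INTER_CUBIC)
g1=g(170,215,80,130,4)  #320x520
g2=g(335,95,100,140,4)  #400x560
c=np.zeros((600,800,3),np.uint8);c[:520,:320]=g1;c[:560,340:740]=g2
c=np.clip(c.astype(float)*1.5,0,255).astype(np.uint8)
cv2.imwrite('pics/c1.png',c)
d=np.clip(g(470,200,80,100,6).astype(float)*1.5,0,255).astype(np.uint8);cv2.imwrite('pics/c2.png',d)
for p in[(213,238),(208,280),(204,310),(196,290),(345,215),(421,218),(384,216),(388,115),(363,200),(508,250),(500,215),(226,143),(498,140)]:print(p,w(s,*p).round(4))
```

```text
(213, 238) [0.5556 0.3132 0.0168]
(208, 280) [0.4662 0.3205 0.0218]
(204, 310) [0.4041 0.3277 0.0207]
(196, 290) [0.4458 0.3491 0.0077]
(345, 215) [0.5906 0.034  0.0831]
(421, 218) [ 0.5826 -0.1168  0.0844]
(384, 216) [ 0.5874 -0.0435  0.0849]
(388, 115) [ 0.7931 -0.0561  0.0962]
(363, 200) [ 0.6247 -0.0045  0.0642]
(508, 250) [ 0.5241 -0.3153  0.0101]
(500, 215) [ 0.5968 -0.2964  0.0272]
(226, 143) [0.743  0.2749 0.0833]
(498, 140) [ 0.7544 -0.2945  0.0476]
```

View pics/c1.png

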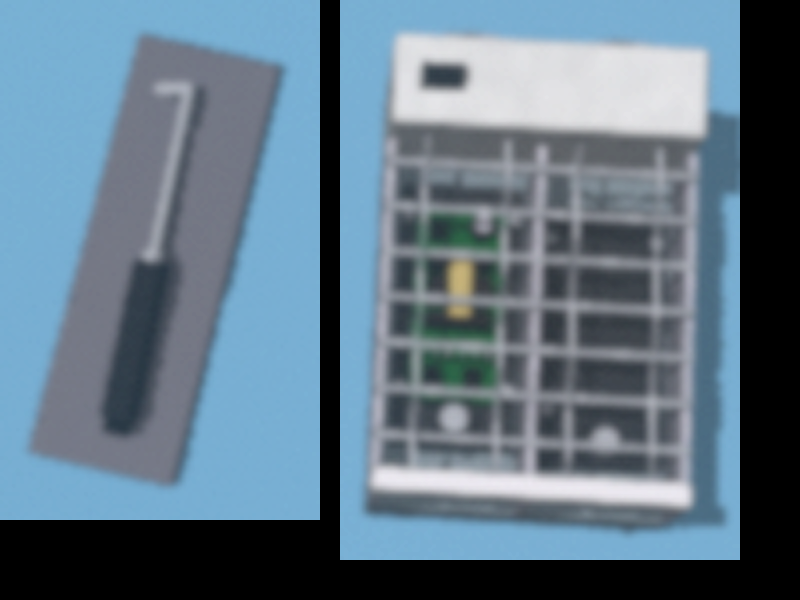

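View pics/c2.png

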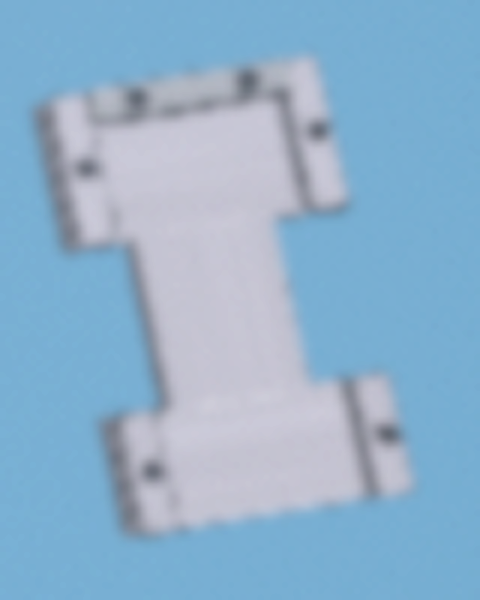

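c1: the hook lies on the pad, finger to the left: handle rear (120,432), handle front (153,258), bend (187,85). The loaded pin head is at crop (453,417), i.e. top px (363,199), and the spare pin at (401,204). c2: the jig's end stop is at the top, neck centre at crop (222,312). Now the numbers.

Run:
```python
from h import *
s=load('top')
c1=lambda u,v:(170+u/4,215+v/4)
c2=lambda u,v:(335+(u-340)/4,95+v/4)
c3=lambda u,v:(470+u/6,200+v/6)
def pr(n,a,z): 
    p=[w(s,*x,z=z)[:2] for x in a]; print(n,[tuple(x.round(4)) for x in p]); return p
yaw=lambda a,b:np.arctan2(*(b-a)[::-1])
p=pr('hook rear,front(z.022)',[c1(120,432),c1(153,258)],.020);print(yaw(*p))
p=pr('front, bend',[c1(153,258),c1(187,88),c1(155,89)],.014);print(yaw(*p[:2]))
p=pr('pad tl tr bl br',[c1(142,35),c1(283,67),c1(30,452),c1(175,486)],.006);print(yaw(p[2],p[0]),yaw(p[3],p[1]),np.mean(p,0))
p=pr('pins',[c2(453,417),c2(605,438)],.063)
p=pr('fan top tl tr bl br',[c2(397,33),c2(708,50),c2(390,122),c2(705,137)],.096);print(yaw(p[1],p[0])-np.pi/2,yaw(p[3],p[2])-np.pi/2,np.linalg.norm(p[1]-p[0]))
p=pr('lintel front l r',[c2(370,487),c2(690,507)],.084);print(yaw(p[1],p[0])-np.pi/2,np.linalg.norm(p[1]-p[0]),np.mean(p,0))
p=pr('jig neck l',[c3(135,240),c3(165,410),c3(280,215),c3(308,385)],.01);print(yaw(p[1],p[0]),yaw(p[3],p[2]),np.mean(p,0))
p=pr('jig plate outer tl tr bl br',[c3(40,102),c3(318,57),c3(132,535),c3(412,490)],.022);print(yaw(p[2],p[0]),yaw(p[3],p[1]),np.mean(p,0))
p=pr('stop face l r',[c3(100,122),c3(280,95)],.022);print(np.mean(p,0))
# depth masks
P=cloud(s)
def rect(u0,v0,u1,v1,lo,hi):
    q=P[v0:v1,u0:u1].reshape(-1,3);q=q[(q[:,2]>lo)&(q[:,2]<hi)];r=cv2.minAreaRect((q[:,:2]*1000).astype(np.float32));print(len(q),np.round(r[0],1),np.round(r[1],1),round(r[2],2),'medz',np.median(q[:,2]).round(4))
print('rack top');rect(335,95,435,235,.078,.105)
print('fan');rect(335,95,435,235,.091,.105)
print('jig');rect(470,200,550,300,.006,.03)
print('pad');rect(170,215,250,345,.004,.03)
print('hook');rect(170,215,250,345,.011,.03)
for n in [c2(437,375),c2(472,375),c2(453,417),c2(440,395)]:print(w(s,*n,r=1).round(4))
```

```text
hook rear,front(z.022) [(np.float64(0.3775), np.float64(0.3355)), (np.float64(0.4673), np.float64(0.3205))]
-0.16584157879080585
front, bend [(np.float64(0.4675), np.float64(0.322)), (np.float64(0.558), np.float64(0.3059)), (np.float64(0.5577), np.float64(0.3231))]
-0.17599799673165042
pad tl tr bl br [(np.float64(0.5884), np.float64(0.3329)), (np.float64(0.57), np.float64(0.2559)), (np.float64(0.3667), np.float64(0.3865)), (np.float64(0.3486), np.float64(0.3096))]
-0.23732047917666776 -0.23778471432620446 [0.4684386 0.3212013]
pins [(np.float64(0.6265), np.float64(-0.0051)), (np.float64(0.6147), np.float64(-0.0825))]
fan top tl tr bl br [(np.float64(0.8193), np.float64(0.0219)), (np.float64(0.808), np.float64(-0.1357)), (np.float64(0.7721), np.float64(0.0263)), (np.float64(0.762), np.float64(-0.1322))]
-0.07182587810067753 -0.06342805068953394 0.15799361012605667
lintel front l r [(np.float64(0.5869), np.float64(0.0391)), (np.float64(0.5751), np.float64(-0.1196))]
-0.0745327531166804 0.15906766444423395 [ 0.58100676 -0.04025957]
jig neck l [(np.float64(0.5458), np.float64(-0.2839)),
[... 263 characters left out ...]
)), (np.float64(0.6091), np.float64(-0.348)), (np.float64(0.4416), np.float64(-0.2718)), (np.float64(0.4562), np.float64(-0.3694))]
0.1491760552577022 0.13915151499754036 [ 0.52521228 -0.30953224]
stop face l r [(np.float64(0.5866), np.float64(-0.2696)), (np.float64(0.5956), np.float64(-0.3336))]
[ 0.59107086 -0.30163141]
rack top
2796 [701.3 -49.2] [160.3 242.6] 86.0 medz 0.0949
fan
1807 [790.9 -55.6] [160.1  49.8] 85.93 medz 0.0962
jig
2858 [ 526.4 -315. ] [155.9 149.9] 8.67 medz 0.0111
pad
4002 [471.2 322.1] [278.8 170.3] 1.75 medz 0.0071
hook
583 [466.2 330.9] [ 64.5 218.5] 80.86 medz 0.0209
[0.6535 0.0008 0.0425]
[ 0.6533 -0.0176  0.0427]
[ 0.6264 -0.0051  0.0635]
[0.6355 0.0023 0.0745]
```

>>> {"fn": "drive_tool", "kwargs": {"deltas": [[1, 0.04, 0, 0, 0.1], [1, 0.04, 0, 0, 0.1], [1, 0.04, 0, 0, 0.1], [1, 0.04, 0, 0, 0.1], [1, 0.04, 0, 0, 0.1], [1, 0, -0.04, 0, 0], [1, 0, -0.04, 0, 0], [1, 0, -0.04, 0, 0], [1, 0, -0.04, 0, 0], [1, 0, -0.04, 0, 0]]}}

```text
time: 0.93
position: [0.4442, -0.3862, 0.2386]
eef_rot: [-3.131, 0.253, 0.002]
ft_force: [0.7, -0.7, 0.4]
width: 0.999
grasp_force: 0.0
```

>>> {"fn": "drive_tool", "kwargs": {"deltas": [[1, 0, -0.04, 0, 0], [1, 0, -0.04, 0, 0], [1, 0, -0.04, 0, 0], [1, 0, -0.04, 0, 0], [1, 0, -0.04, 0, 0], [1, 0, -0.04, 0, 0], [1, 0, -0.04, 0, 0], [1, 0, -0.04, 0, 0], [1, 0, -0.04, 0, 0], [1, 0, -0.04, 0, 0]]}}

```text
time: 1.77
position: [0.508, 0.0084, 0.2394]
eef_rot: [3.131, -0.253, -0.0]
ft_force: [0.8, -1.0, -0.4]
width: 0.999
grasp_force: 0.0
```

>>> {"fn": "drive_tool", "kwargs": {"deltas": [[1, 0, -0.04, 0, 0], [1, 0, -0.04, 0, 0], [1, -0.02, -0.04, 0, 0], [1, -0.02, -0.04, 0, 0], [1, -0.02, -0.04, 0, 0], [1, -0.02, -0.04, 0, 0], [1, -0.02, -0.03, 0, 0], [1, 0, 0, 0, 0], [1, 0, 0, 0, 0]]}}

```text
time: 2.52
position: [0.4549, 0.2799, 0.2393]
eef_rot: [-3.132, 0.244, 0.001]
ft_force: [-0.4, -1.8, 0.4]
width: 1.002
grasp_force: 0.0
```

>>> {"fn": "drive_tool", "kwargs": {"deltas": [[1, -0.005, -0.02, 0.03, 0.014], [1, -0.006, -0.022, 0.03, 0], [1, 0, 0, 0.04, 0], [1, 0, 0, 0.04, 0], [1, 0, 0, 0.03, 0], [0.6, 0, 0, 0.025, 0], [0.5, 0, 0, 0.018, 0], [0.5, 0, 0, 0, 0], [0.5, 0, 0, 0, 0]]}}

```text
time: 3.27
position: [0.4535, 0.3188, 0.0255]
eef_rot: [3.128, -0.278, -0.002]
ft_force: [-0.4, 0.1, 0.6]
width: 0.783
grasp_force: 0.0
```

```bash
cat >> h.py <<'E'
def yaw_now():
    R=cv2.Rodrigues(ctrl.state()['eef_rot'])[0];return np.arctan2(R[1,0],R[0,0])
def go(x,y,z,yw=None):
    """tool-frame shift (with present yaw) and turn"""
    st=ctrl.state();R=cv2.Rodrigues(st['eef_rot'])[0];a=yaw_now()
    print('shift',(R.T@(np.array([x,y,z])-st['position'])).round(4),'yaw',round(a,4),'turn',None if yw is None else round(a-yw,4),'pos',st['position'].round(4))
E
python3 -c "
from h import *
go(.4513,.3232,.026,-.17)"
```

```text
shift [-0.0029 -0.0039 -0.0005] yaw -0.1773 turn -0.0073 pos [0.4535 0.3188 0.0255]
```

>>> {"fn": "drive_tool", "kwargs": {"deltas": [[0.5, -0.002, -0.003, 0, 0], [0.3, 0, 0, 0, 0], [0, 0, 0, 0, 0], [0, 0, 0, 0, 0], [0, 0, 0, 0, 0], [0, 0, 0, 0, 0], [0, 0, 0, 0, 0], [0, 0, 0, 0, 0]], "squeeze": 45}}

```text
time: 3.93
position: [0.4515, 0.3239, 0.0266]
eef_rot: [3.129, -0.275, 0.0]
ft_force: [1.2, -0.6, -0.5]
width: 0.204
grasp_force: 44.9
```

```bash
python3 -c "
from h import *
go(.4513,.3232,.026,-.17);print(ctrl.state()['width']*.087, ctrl.state()['ft_force'])"
```

```text
shift [-0.0001  0.0008  0.0006] yaw -0.1752 turn -0.0052 pos [0.4515 0.3239 0.0266]
0.017708384036536354 [ 1.18817243 -0.57714134 -0.49280263]
```

>>> {"fn": "drive_tool", "kwargs": {"deltas": [[0, 0, 0, -0.01, 0], [0, 0, 0, -0.03, 0], [0, 0, 0, -0.03, 0], [0, 0, 0.02, -0.03, -0.035], [0, 0.005, 0.03, 0, -0.035], [0, 0.005, 0.035, 0, -0.035], [0, 0.005, 0.035, 0, 0], [0, 0, 0.035, 0, 0], [0, 0, 0.035, 0, 0], [0, 0, 0.035, 0, 0]]}}

```text
time: 4.77
position: [0.4448, 0.0971, 0.1272]
eef_rot: [3.14, -0.11, 0.001]
ft_force: [1.1, -0.3, -0.9]
width: 0.196
grasp_force: 44.9
```

>>> {"fn": "drive_tool", "kwargs": {"deltas": [[0, 0, 0.035, 0, 0], [0, 0, 0.035, 0, 0], [0, 0, 0.03, 0, 0], [0, 0, 0.015, 0.01, 0], [0, 0, 0, 0.02, 0], [0, 0, 0, 0.01, 0], [0, 0, 0, 0, 0], [0, 0, 0, 0, 0]]}}

```text
time: 5.43
position: [0.4368, -0.0152, 0.0865]
eef_rot: [-3.139, 0.108, 0.002]
ft_force: [0.1, -0.2, -1.0]
width: 0.206
grasp_force: 44.9
```

Run:
```python
from h import *
go(.444,-.0203,.0666,-.07)
s=snap('top');c=np.clip(cv2.resize(s['image'][165:365,315:435],None,fx=3,fy=3,interpolation=cv2.INTER_CUBIC)*1.5,0,255).astype(np.uint8)
s=snap('side');d=np.clip(cv2.resize(s['image'][180:340,250:390],None,fx=3,fy=3,interpolation=cv2.INTER_CUBIC)*1.5,0,255).astype(np.uint8)
o=np.zeros((600,780,3),np.uint8);o[:,:360]=c;o[:480,360:]=d;cv2.imwrite('pics/e1.png',o)
```

```text
shift [0.0076 0.0046 0.0199] yaw -0.0685 turn 0.0015 pos [ 0.4368 -0.0152  0.0865]
```

View pics/e1.png

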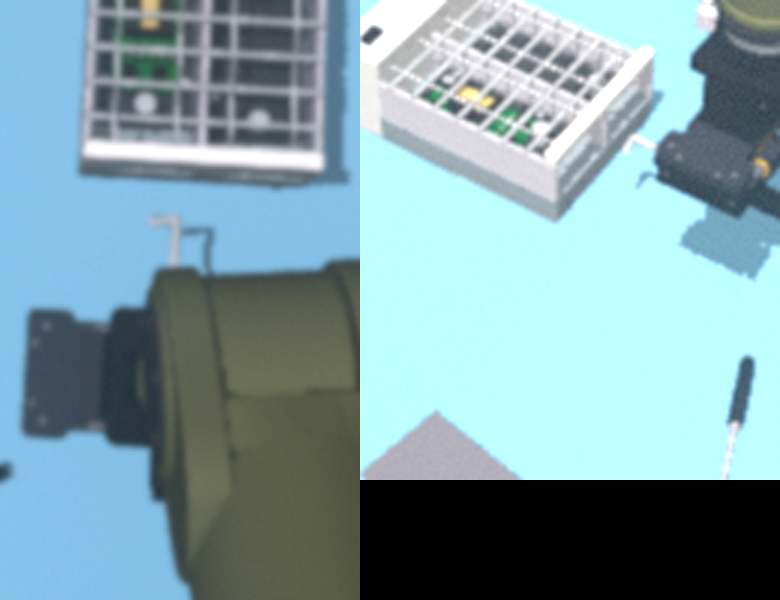

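Picture e1: the hook is held level, bend at crop (175,222), finger tip (152,221), pin head at (146,103), all clear of the mouth.

Run:
```python
from h import *
s=load('top')
for n,u,v,z in[('bend',175,222,.074),('tip',152,221,.074),('shank',175,262,.074),('pin',146,103,.063)]:
    print(n,w(s,315+u/3,165+v/3,z=z).round(4),w(s,315+u/3,165+v/3,r=1).round(4))
```

```text
bend [ 0.5428 -0.0223  0.074 ] [ 0.5424 -0.0219  0.0775]
tip [ 0.5437 -0.007   0.074 ] [ 0.5527 -0.0143  0.0006]
shank [ 0.5161 -0.0216  0.074 ] [ 0.5159 -0.0214  0.0758]
pin [ 0.6263 -0.006   0.063 ] [ 0.6262 -0.0059  0.0637]
```

>>> {"fn": "drive_tool", "kwargs": {"deltas": [[0, 0, 0.005, 0.01, 0], [0, 0, 0.001, 0.01, 0.0], [0, 0, 0, 0, 0], [0, 0, 0, 0, 0]]}}

```text
time: 5.87
position: [0.4358, -0.0221, 0.0656]
eef_rot: [-3.139, 0.11, 0.003]
ft_force: [-0.4, 0.5, -1.1]
width: 0.201
grasp_force: 44.9
```

```bash
python3 -c "
from h import *
go(.4364,-.0208,.0666,-.07)"
```

```text
shift [ 0.0005 -0.0014 -0.001 ] yaw -0.0703 turn -0.0003 pos [ 0.4358 -0.0221  0.0656]
```

>>> {"fn": "drive_tool", "kwargs": {"deltas": [[0, 0.015, -0.001, -0.001, 0], [0, 0.02, 0, 0, 0], [0, 0.02, 0, 0, 0], [0, 0.02, 0, 0, 0], [0, 0.015, 0, 0, 0], [0, 0.005, 0, 0, 0], [0, 0, 0, 0, 0], [0, 0, 0, 0, 0]]}}

```text
time: 6.53
position: [0.5306, -0.0276, 0.0672]
eef_rot: [-3.14, 0.11, 0.002]
ft_force: [-0.2, -0.8, -0.4]
width: 0.202
grasp_force: 44.9
```

Run:
```python
from h import *
go(.5305,-.0272,.0666,-.07)
s=snap('top');crop(s,335,165,435,240,6,'e2.png')
```

```text
shift [-0.0002 -0.0004  0.0006] yaw -0.0699 turn 0.0001 pos [ 0.5306 -0.0276  0.0672]
```

View pics/e2.png

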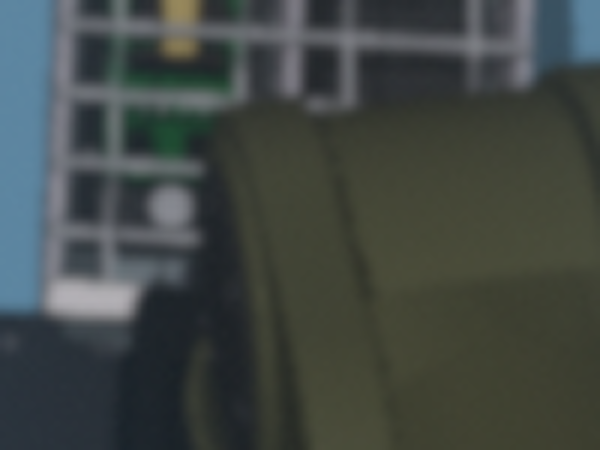

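Picture e2: pin head unmoved at crop (172,207), hook hidden under the arm; no contact forces. Sweeping left behind the pin, then a short test pull.

>>> {"fn": "drive_tool", "kwargs": {"deltas": [[0, 0, -0.008, 0, 0], [0, 0, -0.01, 0, 0], [0, 0, 0, 0, 0], [0, -0.008, 0, 0, 0], [0, -0.008, 0, 0, 0], [0, -0.008, 0, 0, 0], [0, 0, 0, 0, 0]]}}

```text
time: 7.17
position: [0.5067, -0.0084, 0.0674]
eef_rot: [3.139, -0.11, -0.002]
ft_force: [-1.0, 0.9, -1.2]
width: 0.202
grasp_force: 44.9
```

Run:
```python
from h import *
go(.5305,-.0272,.0666,-.07);print(ctrl.state()['ft_force'])
s=snap('top');I=s['image']
# pin head: bright blob near
c,r=(s['depth'],None)
P=cloud(s)[185:225,345:385];m=(P[...,2]>.059)&(P[...,2]<.068);print(m.sum(),np.median(P[m],0))
crop(s,335,165,435,240,6,'e3.png')
```

```text
shift [0.025  0.0171 0.0008] yaw -0.0703 turn -0.0003 pos [ 0.5067 -0.0084  0.0674]
[-0.99925095  0.91893427 -1.24678323]
17 [ 0.65633417 -0.02177596  0.06296861]
```

```bash
cat >> h.py <<'E'
def pin(s):
    """bright low-saturation round blobs near the lane: hough-free blob list"""
    g=cv2.cvtColor(s['image'],cv2.COLOR_BGR2GRAY).astype(np.float32)
    k=np.zeros((17,17),np.float32);cv2.circle(k,(8,8),4,1,-1);k/=k.sum();q=np.zeros((17,17),np.float32);cv2.circle(q,(8,8),7,1,-1);cv2.circle(q,(8,8),5,0,-1);q/=q.sum()
    return cv2.filter2D(g,-1,k-q)
E
python3 - <<'E'
from h import *
s=load('top');r=pin(s)[170:250,345:384];
for _ in range(4):
    _,v,_,p=cv2.minMaxLoc(r);u=(p[0]+345,p[1]+170);print(v,u,w(s,*u,z=.063).round(4),w(s,*u).round(4));cv2.circle(r,p,5,-99,-1)
E
```

```text
70.71728515625 (348, 214) [0.5962 0.0267 0.063 ] [0.5923 0.028  0.0844]
41.90816116333008 (365, 179) [ 0.6691 -0.0097  0.063 ] [ 0.6684 -0.0095  0.0655]
33.84153366088867 (365, 172) [ 0.6839 -0.0101  0.063 ] [ 0.6834 -0.0099  0.0648]
28.274307250976562 (383, 182) [ 0.6623 -0.0466  0.063 ] [ 0.659  -0.0448  0.076 ]
```

View pics/e3.png

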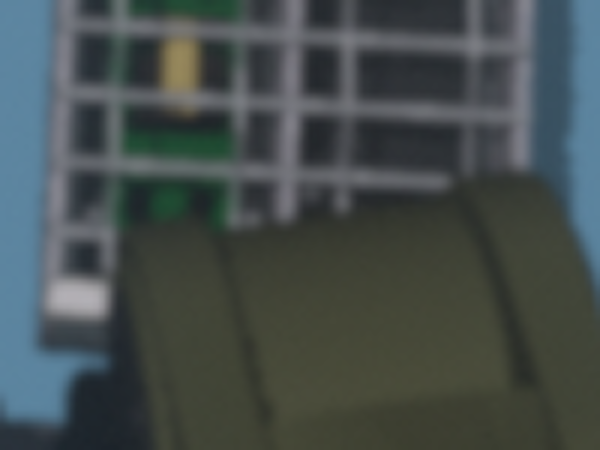

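Picture e3: the label's lower edge moved from crop v≈55 to 115, so the carrier follows by about 20 mm. I'll track the yellow label by colour.

```bash
cat >> h.py <<'E'
def label(s,lo=100,hi=260):
    h=cv2.cvtColor(s['image'],cv2.COLOR_BGR2HSV);m=cv2.inRange(h,(15,60,60),(35,255,255));m[:lo]=0;m[hi:]=0;m[:,:330]=0;m[:,440:]=0
    v,u=np.nonzero(m);p=w(s,u.mean(),v.mean(),z=.064);return len(u),u.mean().round(2),v.mean().round(2),p.round(4)
E
python3 - <<'E'
from h import *
s=load('top');print(label(s));s['image']=cv2.imread('pics/top0.png');print(label(s))
E
```

```text
(442, np.float64(394.91), np.float64(235.74), array([ 0.5502, -0.0673,  0.064 ]))
(71, np.float64(364.76), np.float64(166.04), array([ 0.6964, -0.0098,  0.064 ]))
```

```bash
sed -i 's/(15,60,60)/(15,60,115)/' h.py
python3 - <<'E'
from h import *
s=load('top');print(label(s));s['image']=cv2.imread('pics/top0.png');print(label(s))
E
```

```text
(37, np.float64(364.7), np.float64(175.22), array([ 0.6769, -0.0092,  0.064 ]))
(31, np.float64(364.58), np.float64(164.74), array([ 0.6991, -0.0095,  0.064 ]))
```

>>> {"fn": "drive_tool", "kwargs": {"deltas": [[0, -0.008, 0, 0, 0], [0, -0.008, 0, 0, 0], [0, -0.008, 0, 0, 0], [0, -0.008, 0, 0, 0], [0, -0.008, 0, 0, 0], [0, -0.006, 0, 0, 0], [0, -0.005, 0, 0, 0], [0, -0.004, 0, 0, 0], [0, 0, 0, 0, 0]]}}

```text
time: 7.97
position: [0.4529, -0.0043, 0.0675]
eef_rot: [3.139, -0.11, -0.002]
ft_force: [0.4, -0.3, -0.6]
width: 0.198
grasp_force: 44.9
```

Run:
```python
from h import *
go(.442,-.004,.0666,-.07)
s=snap('top');print(label(s))
s=snap('side');crop(s,250,160,390,265,5,'e4.png')
```

```text
shift [-0.0109  0.0004  0.0009] yaw -0.0701 turn -0.0001 pos [ 0.4529 -0.0043  0.0675]
(51, np.float64(363.0), np.float64(200.84), array([ 0.623 , -0.0044,  0.064 ]))
```

View pics/e4.png

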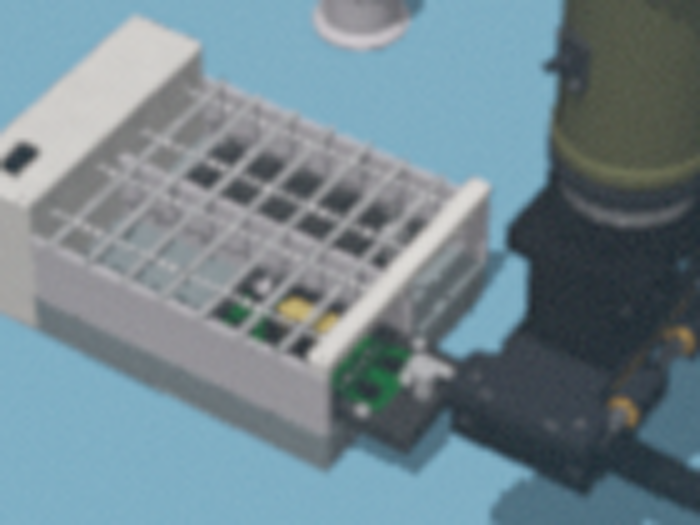

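Picture e4: the pin end stands out with the hook round the pin, about 41 mm out. Pulling another 11 mm, then unhooking.

>>> {"fn": "drive_tool", "kwargs": {"deltas": [[0, -0.004, 0, 0, 0], [0, -0.004, 0, 0, 0], [0, -0.003, 0, 0, 0], [0, 0, 0, 0, 0], [0, 0.005, 0, 0, 0], [0, 0.002, 0.006, 0, 0], [0, 0, 0.012, 0, 0], [0, 0, 0.012, 0, 0], [0, 0, 0, 0, 0]]}}

```text
time: 8.82
position: [0.4477, -0.0367, 0.0673]
eef_rot: [3.138, -0.115, -0.002]
ft_force: [0.2, 1.0, -1.5]
width: 0.2
grasp_force: 44.9
```

Run:
```python
from h import *
go(.442,-.034,.0666,-.07)
s=snap('top');print(label(s))
s=snap('side')
P=cloud(s);q=P[160:265,250:390].reshape(-1,3)
ex=np.array([.9976,-.07]);ey=np.array([.07,.9976])
a=(q[:,:2]-[.5837,-.0013])@ex;b=(q[:,:2]-[.5837,-.0013])@ey
m=(a<-.005)&(a>-.08)&(abs(b)<.036)&(q[:,2]>.038)&(q[:,2]<.048);print(m.sum(),np.percentile(a[m],[0,2,5,10]))
m=(a<-.005)&(a>-.08)&(b<.036)&(b>.005)&(q[:,2]>.038)&(q[:,2]<.048);print(m.sum(),np.percentile(a[m],[0,2,5,10]),b[m].max())
```

```text
shift [-0.0058 -0.0023  0.0007] yaw -0.0735 turn -0.0035 pos [ 0.4477 -0.0367  0.0673]
(47, np.float64(363.04), np.float64(205.4), array([ 0.6135, -0.0043,  0.064 ]))
317 [-0.05517512 -0.05326048 -0.0526093  -0.05118288]
142 [-0.05508316 -0.05285965 -0.05250234 -0.05023982] 0.03299995211976271
```

>>> {"fn": "drive_tool", "kwargs": {"deltas": [[0, -0.005, 0, -0.01, 0], [0, 0, 0, -0.03, 0], [0, 0, 0, -0.03, 0], [0, 0, -0.02, -0.02, 0], [0, 0, -0.035, 0, 0.05], [0, 0, -0.035, 0, 0.05], [0, 0, -0.035, 0, 0], [0, 0, -0.035, 0, 0], [0, 0, -0.035, 0, 0], [0, 0, -0.035, 0, 0]]}}

```text
time: 9.75
position: [0.4744, 0.1965, 0.1577]
eef_rot: [-3.13, 0.266, -0.001]
ft_force: [0.3, 0.2, -0.4]
width: 0.202
grasp_force: 44.9
```

>>> {"fn": "drive_tool", "kwargs": {"deltas": [[0, 0, -0.035, 0, 0], [0, 0, -0.035, 0, 0], [0, 0, -0.035, 0, 0], [0, 0, -0.01, 0, 0], [0, 0, 0, 0, 0], [0, 0, 0, 0, 0]]}}

```text
time: 10.25
position: [0.4933, 0.3079, 0.157]
eef_rot: [3.13, -0.264, -0.002]
ft_force: [-0.3, -0.5, -0.9]
width: 0.204
grasp_force: 44.9
```

Run:
```python
from h import *
go(.4515,.3239,.0266,-.175)
```

```text
shift [-0.0437 -0.0089  0.1305] yaw -0.1681 turn 0.0069 pos [0.4933 0.3079 0.157 ]
```

>>> {"fn": "drive_tool", "kwargs": {"deltas": [[0, -0.02, -0.004, 0.02, 0.007], [0, -0.024, -0.005, 0.03, 0], [0, 0, 0, 0.03, 0], [0, 0, 0, 0.025, 0], [0, 0, 0, 0.015, 0], [0, 0, 0, 0, 0], [0, 0, 0, 0, 0]]}}

```text
time: 10.83
position: [0.4524, 0.3218, 0.0372]
eef_rot: [3.127, -0.281, -0.001]
ft_force: [-0.2, -0.4, -0.4]
width: 0.203
grasp_force: 44.9
```

Run:
```python
from h import *
go(.4515,.3239,.0266,-.175)
```

```text
shift [-0.0012 -0.0019  0.0106] yaw -0.1792 turn -0.0042 pos [0.4524 0.3218 0.0372]
```

>>> {"fn": "drive_tool", "kwargs": {"deltas": [[0, -0.001, -0.002, 0.005, 0], [0, 0, 0, 0.004, 0], [0, 0, 0, 0.002, 0], [0, 0, 0, 0, 0], [0.4, 0, 0, 0, 0], [0.5, 0, 0, 0, 0], [0.5, 0, 0, 0, 0], [0.5, 0, 0, -0.02, 0], [0.6, 0, 0, -0.04, 0], [1, 0, 0, -0.04, 0]]}}

```text
time: 11.67
position: [0.4505, 0.3253, 0.1265]
eef_rot: [3.128, -0.277, -0.005]
ft_force: [1.1, -0.3, 0.7]
width: 0.563
grasp_force: 0.0
```

>>> {"fn": "drive_tool", "kwargs": {"deltas": [[1, 0, 0.02, -0.04, 0], [1, 0, 0.04, 0, -0.05], [1, 0, 0.04, 0, -0.05], [1, 0, 0.04, 0, 0], [1, 0, 0.04, 0, 0], [1, 0, 0.04, 0, 0], [1, 0, 0, 0, 0]]}}

```text
time: 12.25
position: [0.4267, 0.1005, 0.1637]
eef_rot: [3.134, -0.138, -0.0]
ft_force: [0.8, 0.7, 0.1]
width: 0.991
grasp_force: 0.0
```

Run:
```python
from h import *
go(.54,0,.1,-.07)
s=snap('top');print(label(s))
P=cloud(s);q=P[215:345,170:250].reshape(-1,3);q=q[(q[:,2]>.013)&(q[:,2]<.03)];q=q[(abs(q[:,1]-.32)<.04)&(q[:,0]<.465)];r=cv2.minAreaRect((q[:,:2]*1000).astype(np.float32));print(r,np.median(q[:,2]))
o=np.zeros((600,800,3),np.uint8);o[:520,:320]=cv2.resize(s['image'][215:345,170:250],None,fx=4,fy=4);o[:560,340:740]=cv2.resize(s['image'][130:270,335:435],None,fx=4,fy=4);cv2.imwrite('pics/f1.png',np.clip(o*1.5,0,255).astype(np.uint8))
```

```text
shift [0.1217 0.0898 0.0641] yaw -0.0878 turn -0.0178 pos [0.4267 0.1005 0.1637]
(47, np.float64(363.04), np.float64(205.4), array([ 0.6135, -0.0043,  0.064 ]))
((421.36273193359375, 331.43121337890625), (18.724361419677734, 89.9172592163086), 79.78276062011719) 0.02195468240188763
```

View pics/f1.png

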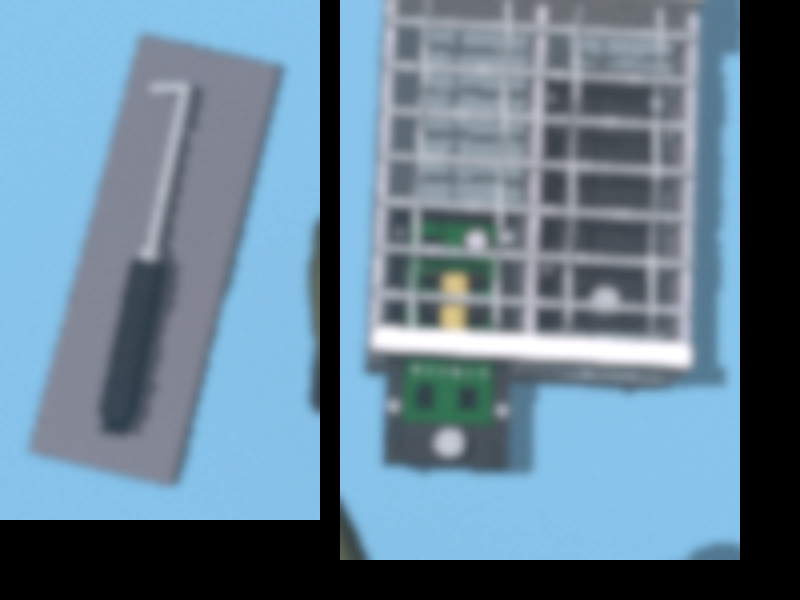

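Picture f1: the hook lies flat on the pad as before. The loaded carrier stands out, pin head at crop (450,443), front corners (385,467) and (508,470), spare untouched (pin at (605,298)).

Run:
```python
from h import *
s=load('top');c=lambda u,v:(335+(u-340)/4,130+v/4)
p=w(s,*c(450,443),z=.063);l=w(s,*c(385,467),z=.044);r=w(s,*c(508,470),z=.044)
q=w(s,*c(605,298),z=.063)
print(p.round(4),l.round(4),r.round(4),'spare',q.round(4),np.linalg.norm(l-r),((l+r)/2).round(4),np.arctan2(*(l-r)[1::-1])-np.pi/2)
ex=np.array([.9976,-.07])
g=p[:2]+ex*(.043-.028);print('grip',g)
go(g[0],g[1],.0485,-.07)
```

```text
[ 0.5408 -0.0016  0.063 ] [0.531  0.0304 0.044 ] [ 0.5288 -0.0329  0.044 ] spare [ 0.6147 -0.0825  0.063 ] 0.06336647314632042 [ 0.5299 -0.0012  0.044 ] -0.03487250461677727
grip [ 0.55580073 -0.0026474 ]
shift [0.1372 0.0956 0.1158] yaw -0.0852 turn -0.0152 pos [0.4271 0.1045 0.164 ]
```

>>> {"fn": "drive_tool", "kwargs": {"deltas": [[1, 0.035, 0.03, 0, -0.04], [1, 0.035, 0.03, 0, 0], [1, 0.035, 0.03, 0, 0], [1, 0.03, 0.01, 0.02, 0], [1, 0, 0, 0.02, 0], [1, 0, 0, 0, 0], [1, 0, 0, 0, 0]]}}

```text
time: 12.88
position: [0.5463, 0.0134, 0.1227]
eef_rot: [-3.14, 0.056, 0.006]
ft_force: [-0.0, 0.7, -0.4]
width: 0.997
grasp_force: 0.0
```

Run:
```python
from h import *
go(.5558,-.0022,.0485,-.045)
```

```text
shift [0.0104 0.0153 0.0742] yaw -0.0354 turn 0.0096 pos [0.5463 0.0134 0.1227]
```

>>> {"fn": "drive_tool", "kwargs": {"deltas": [[1, 0.01, 0.015, 0, 0.01], [1, 0, 0, 0.02, 0], [1, 0, 0, 0.02, 0], [1, 0, 0, 0.02, 0], [1, 0, 0, 0.01, 0], [1, 0, 0, 0, 0], [1, 0, 0, 0, 0]]}}

```text
time: 13.47
position: [0.5572, -0.0031, 0.0549]
eef_rot: [3.141, -0.073, 0.002]
ft_force: [0.5, 0.0, 0.5]
width: 1.001
grasp_force: 0.0
```

Run:
```python
from h import *
go(.5558,-.0022,.0485,-.045);print(ctrl.state()['ft_force'])
```

```text
shift [-0.0014 -0.0009  0.0064] yaw -0.0463 turn -0.0013 pos [ 0.5572 -0.0031  0.0549]
[0.49136551 0.01363343 0.52520488]
```

>>> {"fn": "drive_tool", "kwargs": {"deltas": [[1, -0.001, 0, 0.006, 0], [0.85, 0, 0, 0, 0], [0.75, 0, 0, 0, 0], [0.5, 0, 0, 0, 0], [0.5, 0, 0, 0, 0], [0.5, 0, 0, 0, 0], [0.5, 0, 0, 0, 0]], "squeeze": 58}}

```text
time: 14.05
position: [0.556, -0.0034, 0.0482]
eef_rot: [-3.141, 0.074, -0.001]
ft_force: [-1.0, 0.7, 2.5]
width: 0.726
grasp_force: 58.0
```

Run:
```python
from h import *
go(.5558,-.0022,.0485,-.045);t=ctrl.state();print(t['ft_force'],t['torque'],t['width'],t['grasp_force'])
```

```text
shift [-0.0002 -0.0012 -0.0003] yaw -0.0473 turn -0.0023 pos [ 0.556  -0.0034  0.0482]
[-0.99726473  0.68465629  2.54655926] [ 0.10486555  0.11872916 -0.03939454] 0.7264217841331289 57.996466755867004
```

>>> {"fn": "drive_tool", "kwargs": {"deltas": [[0.5, 0, 0, -0.003, 0], [0.5, 0, 0, 0, 0], [0.5, -0.008, 0, 0, 0], [0.5, -0.012, -0.001, 0, 0], [0.5, -0.012, 0, 0, 0], [0.5, -0.012, 0, 0, 0], [0.5, 0, 0, 0, 0]]}}

```text
time: 14.63
position: [0.508, -0.0005, 0.0497]
eef_rot: [3.14, -0.073, -0.008]
ft_force: [-0.9, -0.7, -3.1]
width: 0.732
grasp_force: 58.0
```

Run:
```python
from h import *
go(.455,.003,.0515,-.045);t=ctrl.state();print(t['ft_force'],t['torque'],t['width'],t['grasp_force'])
s=snap('side');P=cloud(s);q=P[150:300,240:420].reshape(-1,3);a=(q[:,:2]-[.5837,-.0013])@[.9976,-.07];b=(q[:,:2]-[.5837,-.0013])@[.07,.9976]
R=cv2.Rodrigues(s['rvec'])[0]
im=s['image'][150:280,260:400];cv2.imwrite('pics/f2.png',np.clip(cv2.resize(im,None,fx=4,fy=4)*1.5,0,255).astype(np.uint8))
```

```text
shift [-0.0531 -0.001  -0.0016] yaw -0.0468 turn -0.0018 pos [ 5.08e-01 -5.00e-04  4.97e-02]
[-0.89270408 -0.6901085  -3.10989467] [0.08850721 0.22011154 0.02228913] 0.7324435010585671 57.99728482961655
```

View pics/f2.png

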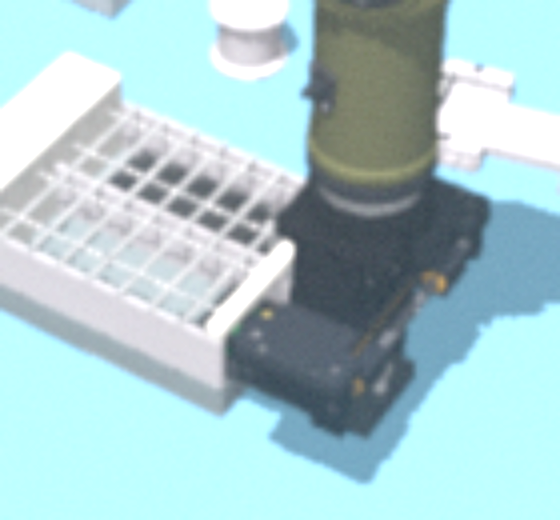

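Picture f2: the gripper body covers the carrier at the mouth. The wrist carries about 3.1 N with little torque, so the carrier is held. That was the tenth picture, so I go on by depth and numbers only.

>>> {"fn": "drive_tool", "kwargs": {"deltas": [[0.5, -0.01, 0, -0.001, 0], [0.5, -0.012, -0.001, 0, 0], [0.5, -0.012, 0, 0, 0], [0.5, -0.012, 0, 0, 0], [0.5, -0.01, 0, 0, 0], [0.5, -0.005, 0, 0, 0], [0.5, 0, 0, 0, 0], [0.5, 0, 0, 0, 0]]}}

```text
time: 15.35
position: [0.4515, 0.0033, 0.0521]
eef_rot: [3.14, -0.074, 0.002]
ft_force: [-0.1, 0.1, -3.2]
width: 0.727
grasp_force: 58.0
```

```bash
cat >> h.py <<'E'
def strip(s,c,yw,a0,a1,b0,b1,z0,z1,st=.01):
    """heights seen along the carrier, frame at c, yaw yw"""
    P=cloud(s).reshape(-1,3);d=P[:,:2]-np.array(c);a=d@[np.cos(yw),np.sin(yw)];b=d@[-np.sin(yw),np.cos(yw)]
    m=(a>a0)&(a<a1)&(b>b0)&(b<b1)&(P[:,2]>z0)&(P[:,2]<z1)
    for k in np.arange(a0,a1,st):
        n=m&(a>=k)&(a<k+st)
        if n.sum()>2:print('%.3f n%d z %.4f b %.3f %.3f'%(k,n.sum(),np.median(P[n,2]),b[n].min(),b[n].max()))
E
python3 - <<'E'
from h import *
go(.447,.003,.0205,-.045);t=ctrl.state();print(t['ft_force'],t['torque'],t['width'],t['grasp_force'])
s=snap('side');print('side plate top, b>.018');strip(s,t['position'][:2],yaw_now(),-.04,.14,.027,.034,.02,.07)
E
```

```text
shift [-0.0045  0.0005  0.0316] yaw -0.0473 turn -0.0023 pos [0.4515 0.0033 0.0521]
[-0.13585482  0.13439895 -3.1661964 ] [ 0.0237471   0.17744776 -0.06586711] 0.7274340196188935 57.99729198217392
side plate top, b>.018
-0.030 n13 z 0.0469 b 0.028 0.034
-0.020 n8 z 0.0442 b 0.028 0.034
0.060 n9 z 0.0419 b 0.031 0.034
0.070 n16 z 0.0428 b 0.027 0.033
0.080 n18 z 0.0442 b 0.028 0.033
0.090 n17 z 0.0458 b 0.027 0.033
0.100 n21 z 0.0463 b 0.027 0.033
0.110 n9 z 0.0435 b 0.029 0.033
0.130 n7 z 0.0306 b 0.028 0.033
```

>>> {"fn": "drive_tool", "kwargs": {"deltas": [[0.5, -0.002, 0, 0.008, 0], [0.5, 0, 0, 0.008, 0], [0.5, 0, 0, 0.007, 0], [0.5, 0, 0, 0.004, 0], [0.5, 0, 0, 0.002, 0], [0.5, 0, 0, 0, 0], [0.5, 0, 0, 0, 0]]}}

```text
time: 15.98
position: [0.449, 0.0036, 0.0226]
eef_rot: [-3.141, 0.074, 0.0]
ft_force: [-0.3, 0.1, -3.8]
width: 0.729
grasp_force: 58.0
```

>>> {"fn": "drive_tool", "kwargs": {"deltas": [[0.5, 0, 0, 0.001, 0], [0.5, 0, 0, 0, 0], [0.5, 0, 0, 0, 0]]}}

```text
time: 16.23
position: [0.4492, 0.0034, 0.022]
eef_rot: [3.141, -0.074, 0.001]
ft_force: [-0.8, -0.4, -3.2]
width: 0.729
grasp_force: 58.0
```

Run:
```python
from h import *
go(.447,.003,.0195,-.045);t=ctrl.state();print(t['ft_force'],t['torque'])
s=snap('side');strip(s,t['position'][:2],yaw_now(),-.04,.14,.024,.034,.006,.07)
```

```text
shift [-0.0021  0.0005  0.0025] yaw -0.0472 turn -0.0022 pos [0.4492 0.0034 0.022 ]
[-0.82384835 -0.35832335 -3.21296689] [ 0.03224011  0.15779738 -0.04713881]
-0.030 n17 z 0.0159 b 0.024 0.034
-0.020 n8 z 0.0148 b 0.026 0.033
0.060 n5 z 0.0158 b 0.033 0.034
0.070 n15 z 0.0166 b 0.024 0.033
0.080 n19 z 0.0157 b 0.027 0.034
0.090 n15 z 0.0164 b 0.026 0.034
0.100 n15 z 0.0161 b 0.025 0.033
0.110 n6 z 0.0180 b 0.025 0.033
0.130 n20 z 0.0224 b 0.024 0.034
```

>>> {"fn": "drive_tool", "kwargs": {"deltas": [[0.5, 0, 0, 0.001, 0], [0.5, 0, 0, 0, 0], [0.5, 0, 0, 0, 0]]}}

```text
time: 16.53
position: [0.449, 0.0035, 0.0208]
eef_rot: [3.141, -0.074, 0.0]
ft_force: [-0.0, -0.4, -4.0]
width: 0.729
grasp_force: 58.0
```

>>> {"fn": "drive_tool", "kwargs": {"deltas": [[0.5, 0, 0, 0.001, 0], [0.5, 0, 0, 0, 0], [0.5, 0, 0, 0, 0]]}}

```text
time: 16.78
position: [0.4489, 0.0035, 0.0197]
eef_rot: [3.141, -0.074, -0.0]
ft_force: [-1.3, -0.0, -3.9]
width: 0.728
grasp_force: 58.0
```

>>> {"fn": "drive_tool", "kwargs": {"deltas": [[0.5, 0, 0, 0.001, 0], [0.5, 0, 0, 0, 0], [0.5, 0, 0, 0, 0]]}}

```text
time: 17.03
position: [0.4491, 0.0035, 0.0188]
eef_rot: [3.141, -0.074, 0.0]
ft_force: [-0.6, -0.3, -3.3]
width: 0.729
grasp_force: 58.0
```

>>> {"fn": "drive_tool", "kwargs": {"deltas": [[0.5, 0, 0, 0.0005, 0], [0.5, 0, 0, 0, 0], [0.5, 0, 0, 0, 0]]}}

```text
time: 17.28
position: [0.4491, 0.0035, 0.0184]
eef_rot: [3.141, -0.074, 0.0]
ft_force: [0.6, -0.5, -3.1]
width: 0.727
grasp_force: 58.0
```

>>> {"fn": "drive_tool", "kwargs": {"deltas": [[0.5, 0, 0, 0.0005, 0], [0.5, 0, 0, 0, 0], [0.5, 0, 0, 0, 0]]}}

```text
time: 17.53
position: [0.4491, 0.0035, 0.0181]
eef_rot: [3.14, -0.074, 0.0]
ft_force: [-1.0, -0.0, 2.8]
width: 0.73
grasp_force: 58.0
```

>>> {"fn": "drive_tool", "kwargs": {"deltas": [[0.5, 0, 0, 0.0005, 0], [0.5, 0, 0, 0, 0], [0.5, 0, 0, 0, 0]]}}

```text
time: 17.78
position: [0.4491, 0.0035, 0.0181]
eef_rot: [3.14, -0.074, -0.0]
ft_force: [-3.7, -1.1, 8.3]
width: 0.728
grasp_force: 58.0
```

>>> {"fn": "drive_tool", "kwargs": {"deltas": [[0.75, 0, 0, -0.0005, 0], [0.85, 0, 0, 0, 0], [1, 0, 0, 0, 0], [1, 0, 0, 0, 0], [1, 0, 0, -0.02, 0], [1, 0, 0, -0.03, 0], [1, 0.02, 0, -0.01, 0], [1, 0.025, 0, 0, 0], [1, 0, 0, 0, 0], [1, 0, 0, 0, 0]]}}

```text
time: 18.62
position: [0.4947, 0.0014, 0.0778]
eef_rot: [-3.14, 0.074, -0.0]
ft_force: [-0.9, -0.5, 0.1]
width: 0.999
grasp_force: 0.0
```

Run:
```python
from h import *
c=np.array([.4491,.0035])+.045*np.array([np.cos(.047),-np.sin(.047)]);print(c)
go(*c,.0185,-.047);print(ctrl.state()['width'])
s=snap('side');strip(s,c,-.047,-.09,.09,-.05,.05,.006,.05)
```

```text
[0.49405031 0.00138578]
shift [-0.0007  0.0001  0.0593] yaw -0.0474 turn -0.0004 pos [0.4947 0.0014 0.0778]
0.9985604312960867
-0.080 n23 z 0.0128 b -0.038 0.033
-0.070 n97 z 0.0157 b -0.031 0.035
-0.060 n73 z 0.0154 b -0.031 0.035
-0.050 n70 z 0.0126 b -0.030 0.034
-0.040 n85 z 0.0124 b -0.031 0.036
-0.030 n78 z 0.0123 b -0.030 0.034
-0.020 n81 z 0.0124 b -0.035 0.035
-0.010 n101 z 0.0218 b -0.030 0.034
-0.000 n66 z 0.0160 b -0.032 0.034
0.010 n26 z 0.0125 b 0.013 0.035
0.020 n23 z 0.0121 b 0.013 0.033
0.030 n36 z 0.0124 b 0.004 0.045
0.040 n47 z 0.0126 b -0.006 0.036
0.050 n55 z 0.0114 b -0.011 0.035
0.060 n52 z 0.0143 b -0.008 0.044
0.080 n65 z 0.0186 b -0.044 0.046
```

>>> {"fn": "drive_tool", "kwargs": {"deltas": [[1, -0.002, 0, 0.02, 0], [1, 0, 0, 0.02, 0], [1, 0, 0, 0.014, 0], [1, 0, 0, 0.004, 0], [1, 0, 0, 0, 0], [0.8, 0, 0, 0, 0], [0.6, 0, 0, 0, 0], [0.5, 0, 0, 0, 0], [0.5, 0, 0, 0, 0], [0.5, 0, 0, 0, 0]], "squeeze": 50}}

```text
time: 19.5
position: [0.4922, 0.0014, 0.0202]
eef_rot: [3.14, -0.074, 0.001]
ft_force: [0.4, 0.1, 1.7]
width: 0.731
grasp_force: 50.0
```

Run:
```python
from h import *
go(.494,.0014,.0185,-.047);t=ctrl.state();print(t['ft_force'],t['torque'],t['width'],t['grasp_force'])
s=snap('side');c=t['position'][:2]
P=cloud(s).reshape(-1,3);yw=yaw_now();d=P[:,:2]-c;a=d@[np.cos(yw),np.sin(yw)];b=d@[-np.sin(yw),np.cos(yw)]
m=(abs(b)<.03)&(P[:,2]>.010)&(P[:,2]<.02)
for lo,hi in((-.1,-.04),(.04,.1)):
    n=m&(a>lo)&(a<hi);print(n.sum(),np.percentile(a[n],[1,5,50,95,99]).round(4))
```

```text
shift [ 0.0018 -0.0001  0.0017] yaw -0.0473 turn -0.0003 pos [0.4922 0.0014 0.0202]
[0.38894062 0.12603279 1.66340664] [-0.02571971  0.11796838 -0.00637767] 0.730589019804079 50.00012218952179
161 [-0.0693 -0.0685 -0.0574 -0.041  -0.0402]
35 [0.0878 0.0887 0.0906 0.0928 0.0931]
```

>>> {"fn": "drive_tool", "kwargs": {"deltas": [[0.5, 0, 0, -0.01, 0], [0.5, 0, 0, -0.03, 0], [0.5, 0, 0, -0.03, 0], [0.5, 0, 0, -0.03, 0], [0.5, 0, 0, -0.02, 0], [0.5, 0, 0, 0, 0]]}}

```text
time: 20.05
position: [0.4948, 0.0016, 0.1446]
eef_rot: [3.14, -0.074, 0.013]
ft_force: [1.1, -0.3, -3.7]
width: 0.731
grasp_force: 50.0
```

```bash
cat > jig.py <<'E'
from h import *
from scipy.optimize import differential_evolution as DE
def pts(s):
    P=cloud(s).reshape(-1,3);d=P[:,:2]-[.522,-.312];return P[(abs(d)<.12).all(1)&(P[:,2]<.05)]
def cost(p,Q):
    d=Q[:,:2]-p[:2];c,n=np.cos(p[2]),np.sin(p[2]);a=d@[c,n];b=d@[-n,c];z=Q[:,2]
    hi=(z>.017);pl=(z>.006)&(z<.014)
    pen=lambda e:np.clip(e,0,.006).sum()
    inn=(abs(a)<.08)
    e=pen((.035-abs(b))[hi&(a<.071)&(abs(a)>.03)])+pen((abs(b)-.035)[pl&inn&(abs(a)>.03)])
    e+=pen((.073-a)[hi&(abs(b)<.033)&(a>.05)])+pen((a-.073)[pl&(abs(b)<.033)])
    e+=pen((.030-abs(a))[hi])+pen((abs(a)-.030)[(z<.005)&(abs(b)>.037)&(abs(b)<.045)&(abs(a)<.06)])
    return e
if __name__=='__main__':
    for n in('top','side'):
        s=snap(n);Q=pts(s);print(n,len(Q),(Q[:,2]>.017).sum())
        r=DE(cost,[(.505,.535),(-.33,-.295),(0.0,.28)],args=(Q,),seed=1,tol=1e-6);print(r.x.round(4),round(r.fun,4))
    print(ctrl.state()['position'],ctrl.state()['ft_force'])
E
python3 jig.py
```

```text
top 12000 792
[ 0.52   -0.313   0.1552] 0.422
side 2796 145
[ 0.5173 -0.3115  0.1749] 0.311
[0.49175542 0.00133043 0.13990036] [ 0.07769183  0.46878758 -4.36350601]
```

>>> {"fn": "drive_tool", "kwargs": {"deltas": [[0.5, 0.01, 0.02, 0, -0.02], [0.5, 0.01, 0.03, 0, -0.04], [0.5, 0, 0.035, 0, -0.04], [0.5, 0, 0.035, 0, -0.04], [0.5, 0, 0.035, 0, -0.04], [0.5, 0, 0.035, 0, -0.02], [0.5, 0, 0.035, 0, 0], [0.5, 0, 0.03, 0, 0], [0.5, 0, 0.02, 0, 0], [0.5, 0, 0, 0, 0]]}}

```text
time: 20.98
position: [0.5306, -0.2789, 0.1364]
eef_rot: [3.133, 0.228, -0.007]
ft_force: [-0.2, -1.1, -2.9]
width: 0.731
grasp_force: 50.0
```

>>> {"fn": "drive_tool", "kwargs": {"deltas": [[0.5, 0, 0, 0, 0], [0.5, 0, 0, 0, 0]]}}

```text
time: 21.15
position: [0.5322, -0.271, 0.1374]
eef_rot: [-3.129, -0.241, 0.005]
ft_force: [0.2, 1.2, -4.3]
width: 0.733
grasp_force: 50.0
```

```bash
python3 -c "
from h import *
go(.5155,-.3131,.045,.15)"
```

```text
shift [-0.0226  0.0393  0.0923] yaw 0.1536 turn 0.0036 pos [ 0.5322 -0.271   0.1374]
```

>>> {"fn": "drive_tool", "kwargs": {"deltas": [[0.5, -0.012, 0.02, 0, 0.003], [0.5, -0.01, 0.019, 0.02, 0], [0.5, 0, 0, 0.03, 0], [0.5, 0, 0, 0.03, 0], [0.5, 0, 0, 0, 0], [0.5, 0, 0, 0, 0], [0.5, 0, 0, 0, 0]]}}

```text
time: 21.73
position: [0.5186, -0.3135, 0.0611]
eef_rot: [3.132, 0.238, 0.002]
ft_force: [0.3, -0.1, -3.0]
width: 0.732
grasp_force: 50.0
```

Run:
```python
from h import *
go(.5155,-.3131,.045,.15);t=ctrl.state();print(t['ft_force'],t['torque'])
s=snap('top');print('carrier in jig frame, plate top z .05');strip(s,(.5195,-.3125),.15,-.09,.09,-.05,.05,.042,.056)
print('fence');strip(s,(.5195,-.3125),.15,-.09,.10,-.06,.06,.017,.027)
```

```text
shift [-0.0031 -0.0009  0.016 ] yaw 0.152 turn 0.002 pos [ 0.5186 -0.3135  0.0611]
[ 0.28539569 -0.10032364 -2.96726916] [ 0.05384017 -0.02106424  0.03823048]
carrier in jig frame, plate top z .05
-0.070 n99 z 0.0540 b -0.032 0.032
-0.060 n96 z 0.0541 b -0.032 0.032
-0.050 n144 z 0.0522 b -0.032 0.032
-0.040 n27 z 0.0518 b -0.023 -0.003
0.030 n13 z 0.0518 b -0.019 -0.001
0.040 n86 z 0.0518 b -0.028 0.032
0.050 n128 z 0.0513 b -0.030 0.033
0.060 n129 z 0.0541 b -0.031 0.033
0.070 n22 z 0.0542 b -0.031 0.032
fence
-0.080 n7 z 0.0209 b -0.045 0.041
-0.070 n33 z 0.0219 b -0.036 0.048
-0.060 n28 z 0.0214 b 0.035 0.048
-0.050 n32 z 0.0216 b 0.035 0.048
0.040 n12 z 0.0220 b 0.038 0.048
0.050 n31 z 0.0220 b 0.035 0.048
0.060 n31 z 0.0221 b -0.047 0.048
0.070 n104 z 0.0241 b -0.049 0.048
0.080 n65 z 0.0248 b -0.047 0.048
```

>>> {"fn": "drive_tool", "kwargs": {"deltas": [[0.5, -0.004, 0, 0.005, 0], [0.5, 0, 0, 0.01, 0], [0.5, 0, 0, 0.008, 0], [0.5, 0, 0, 0.004, 0], [0.5, 0, 0, 0, 0], [0.5, 0, 0, 0, 0]]}}

```text
time: 22.28
position: [0.5132, -0.315, 0.0322]
eef_rot: [-3.132, -0.235, 0.001]
ft_force: [0.4, 0.6, -3.0]
width: 0.726
grasp_force: 50.0
```

>>> {"fn": "drive_tool", "kwargs": {"deltas": [[0.5, 0, 0, 0.002, 0], [0.5, 0, 0, 0, 0], [0.5, 0, 0, 0, 0]]}}

```text
time: 22.53
position: [0.5136, -0.3153, 0.031]
eef_rot: [3.133, 0.235, 0.0]
ft_force: [0.7, 0.5, -3.5]
width: 0.73
grasp_force: 50.0
```

>>> {"fn": "drive_tool", "kwargs": {"deltas": [[0.5, 0, 0, 0.0005, 0], [0.5, 0, 0, 0, 0], [0.5, 0, 0, 0, 0]]}}

```text
time: 22.78
position: [0.5135, -0.3153, 0.0304]
eef_rot: [3.133, 0.235, 0.0]
ft_force: [0.1, -0.1, -3.4]
width: 0.727
grasp_force: 50.0
```

>>> {"fn": "drive_tool", "kwargs": {"deltas": [[0.5, 0.003, -0.001, 0, 0], [0.5, 0.003, 0, 0, 0], [0.5, 0, 0, 0, 0], [0.5, 0, 0, 0, 0]]}}

```text
time: 23.12
position: [0.5197, -0.313, 0.0304]
eef_rot: [3.133, 0.236, 0.0]
ft_force: [0.5, -0.7, -3.6]
width: 0.726
grasp_force: 50.0
```

>>> {"fn": "drive_tool", "kwargs": {"deltas": [[0.5, 0.001, 0, 0, 0], [0.5, 0, 0, 0, 0], [0.5, 0, 0, 0, 0]]}}

```text
time: 23.37
position: [0.5203, -0.3132, 0.0303]
eef_rot: [3.133, 0.235, 0.0]
ft_force: [0.4, -0.3, -3.3]
width: 0.726
grasp_force: 50.0
```

Run:
```python
from h import *
go(.5195,-.3125,.03,.15);t=ctrl.state();print(t['ft_force'],t['torque'])
s=snap('top')
P=cloud(s).reshape(-1,3);d=P[:,:2]-[.5195,-.3125];a=d@[np.cos(.15),np.sin(.15)];b=d@[-np.sin(.15),np.cos(.15)]
for nm,m in(('carrier',(abs(b)<.025)&(P[:,2]>.021)&(P[:,2]<.028)&(a<-.03)),('all rear',(abs(b)<.025)&(P[:,2]>.015)&(P[:,2]<.03)&(a>.05))):
    print(nm,m.sum(),np.percentile(a[m],[1,50,99]).round(4))
for k in np.arange(.056,.09,.003):
    m=(abs(b)<.025)&(a>=k)&(a<k+.003);print(round(k,3),m.sum(),np.percentile(P[m,2],[5,50,95]).round(4))
for sg in(1,-1):
    m=(a>-.065)&(a<-.035);
    for k in np.arange(.028,.042,.002):
        n=m&(sg*b>=k)&(sg*b<k+.002);print(sg,round(k,3),n.sum(),np.median(P[n,2]).round(4),P[n,2].min().round(4))
```

```text
shift [-0.0007 -0.0008  0.0003] yaw 0.1498 turn -0.0002 pos [ 0.5203 -0.3132  0.0303]
[ 0.37458603 -0.32664795 -3.32470156] [ 0.06032447 -0.01498738  0.015438  ]
carrier 238 [-0.0667 -0.0522 -0.0336]
all rear 448 [0.0505 0.0717 0.3572]
0.056 61 [0.019  0.0234 0.3986]
0.059 35 [0.0177 0.0209 0.3809]
0.062 39 [0.0175 0.0228 0.0264]
0.065 33 [0.022  0.0242 0.0277]
0.068 30 [0.0222 0.0245 0.027 ]
0.071 36 [0.0218 0.0241 0.0273]
0.074 35 [0.0234 0.0262 0.0291]
0.077 31 [0.0243 0.0269 0.0288]
0.08 31 [0.024  0.0263 0.0292]
0.083 15 [0.0246 0.0254 0.0283]
0.086 17 [-0.0023  0.0006  0.0045]
0.089 31 [-0.0031  0.0001  0.0019]
1 0.028 12 0.0242 0.0228
1 0.03 29 0.0196 0.0104
1 0.032 12 0.0233 0.015
1 0.034 5 0.0214 0.0208
1 0.036 15 0.0221 0.02
1 0.038 12 0.0218 0.018
1 0.04 14 0.0235 0.02
1 0.042 19 0.0239 0.0195
-1 0.028 12 0.0232 0.0217
-1 0.03 12 0.0238 0.023
-1 0.032 3 0.0234 0.022
-1 0.034 15 0.0215 0.0173
-1 0.036 14 0.0225 0.0155
-1 0.038 16 0.0232 0.0194
-1 0.04 11 0.0235 0.0181
-1 0.042 12 0.0229 0.0197
```

Lateral fit is fine, within the fences. Creeping forward to the stop until it is felt.

>>> {"fn": "drive_tool", "kwargs": {"deltas": [[0.5, 0.001, 0, 0, 0], [0.5, 0, 0, 0, 0], [0.5, 0, 0, 0, 0]]}}

```text
time: 23.67
position: [0.5206, -0.3132, 0.0303]
eef_rot: [-3.133, -0.234, 0.002]
ft_force: [-2.8, -0.6, -1.9]
width: 0.73
grasp_force: 50.0
```

>>> {"fn": "drive_tool", "kwargs": {"deltas": [[0.5, 0.0007, 0, 0, 0], [0.5, 0, 0, 0, 0], [0.5, 0, 0, 0, 0]]}}

```text
time: 23.92
position: [0.5206, -0.3132, 0.0302]
eef_rot: [-3.133, -0.234, 0.004]
ft_force: [-5.3, 0.1, 0.5]
width: 0.724
grasp_force: 50.0
```

Stop contact felt. Easing off and lowering.

>>> {"fn": "drive_tool", "kwargs": {"deltas": [[0.5, -0.0015, 0, 0, 0], [0.5, 0, 0, 0.0005, 0], [0.5, 0, 0, 0, 0], [0.5, 0, 0, 0, 0]]}}

```text
time: 24.25
position: [0.5206, -0.3133, 0.0302]
eef_rot: [3.132, 0.235, 0.0]
ft_force: [-3.8, 0.4, 2.6]
width: 0.729
grasp_force: 50.0
```

>>> {"fn": "drive_tool", "kwargs": {"deltas": [[0.5, 0, 0, 0.0005, 0], [0.5, 0, 0, 0, 0], [0.5, 0, 0, 0, 0]]}}

```text
time: 24.5
position: [0.5206, -0.3133, 0.0302]
eef_rot: [3.132, 0.235, 0.0]
ft_force: [-5.0, 0.4, 5.0]
width: 0.728
grasp_force: 50.0
```

>>> {"fn": "drive_tool", "kwargs": {"deltas": [[0.74, 0, 0, 0, 0], [0.78, 0, 0, 0, 0], [0.85, 0, 0, 0, 0], [1, 0, 0, 0, 0], [1, 0, 0, 0, 0], [1, 0, 0, -0.02, 0], [1, 0, 0, -0.03, 0], [1, 0, 0, -0.04, 0], [1, 0, 0, -0.04, 0], [1, 0, 0, -0.04, 0]]}}

```text
time: 25.33
position: [0.5204, -0.3129, 0.201]
eef_rot: [-3.133, -0.236, -0.0]
ft_force: [-0.0, -1.1, -0.3]
width: 1.001
grasp_force: 0.0
```

>>> {"fn": "drive_tool", "kwargs": {"deltas": [[1, 0, 0.04, 0, 0], [1, 0, 0.04, 0, 0], [1, 0, 0.04, 0, 0], [1, 0, 0.04, 0, 0], [1, 0, 0.04, 0, 0], [1, 0, 0, 0, 0], [1, 0, 0, 0, 0]]}}

```text
time: 25.92
position: [0.5487, -0.5139, 0.1968]
eef_rot: [-3.132, -0.228, 0.004]
ft_force: [-0.6, 1.2, 0.1]
width: 1.003
grasp_force: 0.0
```

Run:
```python
from h import *
t=ctrl.state();print(t['position'],t['width'],t['ft_force'])
s=snap('top');strip(s,(.5195,-.3125),.15,-.09,.09,-.03,.03,.004,.06)
P=cloud(s).reshape(-1,3);d=P[:,:2]-[.5195,-.3125];a=d@[np.cos(.15),np.sin(.15)];b=d@[-np.sin(.15),np.cos(.15)]
m=(abs(b)<.028)&(P[:,2]>.014)&(P[:,2]<.03)&(a<0)&(a>-.1);print('front edge a',np.percentile(a[m],[1,3]))
for nm,p in(('flux',(226,143)),('spool',(498,140)),('sparepin',(401,204))):print(nm,w(s,*p).round(4))
o=cv2.imread('pics/top0.png');
for nm,(u0,v0,u1,v1) in dict(flux=(205,120,245,165),spool=(475,120,520,165),spare=(388,130,425,212)).items():print(nm,cv2.absdiff(o,s['image'])[v0:v1,u0:u1].mean().round(2))
```

```text
[ 0.54867728 -0.51386068  0.19677457] 1.0025523849414366 [-0.56975082  1.16076355  0.12293746]
-0.090 n3 z 0.0047 b -0.016 0.009
-0.080 n18 z 0.0104 b -0.028 0.027
-0.070 n126 z 0.0236 b -0.029 0.030
-0.060 n145 z 0.0250 b -0.029 0.030
-0.050 n141 z 0.0230 b -0.030 0.030
-0.040 n142 z 0.0215 b -0.030 0.030
-0.030 n137 z 0.0216 b -0.030 0.030
-0.020 n134 z 0.0206 b -0.030 0.030
-0.010 n139 z 0.0233 b -0.029 0.030
-0.000 n142 z 0.0252 b -0.030 0.030
0.010 n135 z 0.0409 b -0.030 0.030
0.020 n133 z 0.0252 b -0.029 0.029
0.030 n126 z 0.0212 b -0.030 0.030
0.040 n136 z 0.0217 b -0.029 0.030
0.050 n127 z 0.0218 b -0.029 0.030
0.060 n134 z 0.0237 b -0.030 0.029
0.070 n134 z 0.0257 b -0.030 0.029
0.080 n55 z 0.0260 b -0.029 0.029
front edge a [-0.06625991 -0.06498405]
flux [0.7434 0.2752 0.0819]
spool [ 0.7551 -0.2954  0.0455]
sparepin [ 0.6158 -0.0821  0.0627]
flux 1.02
spool 1.08
spare 1.18
```

```bash
python3 -c "
from bench import ctrl
print(ctrl.sign_off())"
```

```text
the job is handed in; nothing more can be done
None
```

I pulled the carrier out with the hook, laid it flat on the bench, then seated it level in the jig against the end stop. The hook is back on its pad, and the spare carrier, bottle and spool did not move. I handed the job in at about 26 s.

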